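Index the leg on the lathe and bring up the tailstock

ROBOT

A 7-joint arm with a two-finger parallel gripper is mounted at the origin on the work surface. World frame = base frame: x ahead of the robot, y to its left, z up, the work surface at z = 0. Lengths are in m, angles in rad, forces in N, time in s.
With the tool pointing down it reaches from about 0.4 to 0.85 m from the base axis. Payload 4.5 kg.
Tool frame: the origin (TCP) lies at the very end of the fingers, on their centre line; the grasp point (between the pads) lies 19 mm behind it (robot.tcp_to_grasp is the distance from the TCP to the grasp point, in m); x points along the fingers, z is the direction in which the jaws open and shut, and the axes are right-handed (so a half turn about x gives the same grasp; the last joint's range is limited). The gripper opens to 88 mm and grips with 3 to 60 N. Pads are 18 mm wide; open, the fingers measure 123 mm over their backs; the gripper's body (75 mm by 187 mm) begins 45 mm behind the grasp point.
Start: joints at [-1.212, 0.689, -0.195, 1.565, 0.157, 0.902, -0.215], TCP at [0.199, 0.592, 0.239] pointing down, gripper open.
Joint ranges: [-3.01, 3.01], [-0.46, 2.08], [-1.47, 1.51], [0.13, 2.56], [-1, 4.14], [0.04, 2.09], [-2.66, 2.66]. Speed limits (rad/s): [2.57, 2.57, 3.14, 3.14, 3.14, 3.14, 3.14].

INTERFACE

Orientations are given as a rotation vector (axis times angle).
In Python, from station import robot gives the robot as it stands. Calls block until the motion is done:
- robot.move_ptp(position, orientation): joint-space move of the TCP to a pose.
- robot.servo_line(position, ori=None, velocity=0.15): straight line of the TCP; ori=None keeps the orientation; velocity is the mean speed in m/s.
- robot.set_joints(angles): joint-space move.
- robot.set_gripper(opening, squeeze=None): finger opening in m; squeeze is the grip in N (None keeps the last); returns when the fingers have stopped.
- robot.hold(seconds).
- robot.solve_ik(position, orientation): joint angles nearest the present ones, or None.
- robot.get_obs(): the state.
- robot.read_camera(name): name is "side" or "top"; returns the picture (420x560x3 uint8, blue, green, red); there is no depth.
- robot.camera_model(name): a dict with "K" (3x3 intrinsics, pixels), "k1" (the pictures are not rectified: a ray, as slopes to the right and down, at radius r is drawn at 1 + k1 r^2 times it, then the intrinsics apply), "extrinsics" (4x4, takes a point from camera to world coordinates). Camera axes: x right, y down, z forward; pixel columns grow to the right and rows downward; lengths in m; the calibration is good to about 2 mm. A picture is of the moment at which its call begins. camera_model takes no time and is no camera call.
A pose or a line that the arm cannot do raises robot.PlanningError and nothing moves.
- robot.sign_off(): hands the job in, once; it reports no verdict.
The state is a dict: "t": time; "joint_pos": joint angles; "joint_vel": joint speeds; "joint_efforts": joint torques, N m; "tcp_pos": TCP position; "ee_rot": TCP orientation; "contact_force": force on the tool from outside, world axes, zero at the start; "wrist_torque": the same for the moment, N m; "opening": finger opening in m.
Only numpy, scipy, OpenCV 4.12 (cv2) and the standard library are available. Lean on these libraries where they do the work, as an engineer would, in place of code of your own. Each camera call takes 0.05 s, during which the arm holds its last target.

TASK

Swing the index lock lever on top of the lathe's headstock right round to released, turn the big steel handwheel, a grasp at a time, until the leg's mortise (hidden underneath at first) faces straight up, and swing the lever fully back to locked. Then slide the tailstock fully home so that its point supports the leg's end. Never turn the wheel with the lock engaged, keep off the finished leg itself, and leave the other things on the bench and the lathe where they are.

Things in the scene. Friction and masses are not known exactly. Their poses are not given: they have to be found in the camera images.
- lathe: Bench-top wood lathe, bolted down. Origin under the spindle axis on the bench (z 0); its y runs along the spindle from tailstock to headstock (robot's left), its x points away from the robot, z up. Spindle axis 210 mm up at x 0. In this frame: bed 120 mm wide (x), y -440 to 250 mm, top 95 mm up; headstock 150 mm wide (x), y 55 to 245 mm, flat top 270 mm up; motor behind it to x 160 mm, 185 mm up; chuck 92 mm across at y 0 to 36 mm; the leg runs from y -5 to -165 mm.
- spindle (a joint): Angle of the spindle, which carries handwheel, chuck and leg together: 0 (or any whole number of turns) has the mortise facing straight up; positive moves the top of the handwheel away from the robot (lathe +x). Turns either way without limit for this job, and stays where it is left: about 3 N at the rim turns it. The index lock does not block it in itself, but it must not be turned with the lock engaged.
- wheel_hub (a point): Centre of the steel disc handwheel at the left (outboard) end of the spindle, at lathe (0, 310, 210) mm: a plain disc 156 mm across and 20 mm thick, standing upright with its axle along the lathe's y, top of rim 288 mm up. 55 mm free gap between disc and headstock (only a 28 mm shaft there), nothing on the other side.
- mortise (a point): Centre of the mouth of the mortise (blind slot 16 mm wide, 39 mm long, 15 mm deep) in one face of the leg's square part (48 x 48 mm, 75 mm long), 24 mm off the spindle axis at lathe y -42 mm; its z points out of the slot. The other three faces are plain. It starts on the underside.
- leg: The pale wooden leg held in the chuck, square near the chuck and turned round beyond, 160 mm long; finished surface, not to be touched. Origin on the spindle axis at lathe y 0, turns with the spindle; z out of the mortise.
- lock (a joint): Index lock lever on top of the headstock, swinging level about a pivot at lathe (0, 150) mm: 0 = locked, arm pointing along the lathe's -y (to the chuck); grows clockwise seen from above to 1.45 = released, arm pointing to the robot (lathe -x, nearly). Stops at 0 and 1.45, stays where it is left, about 2 N at the grip moves it.
- lock_grip (a point): Middle of the upright black grip (18 mm across, 40 mm tall, from 284 to 324 mm up) at the end of the lock lever, 70 mm from its pivot; this point is 304 mm up. The lever's arm is 12 mm wide, 284 to 294 mm up, so 14 mm clear of the headstock's top.
- tailstock (a joint): Distance (m) by which the tailstock stands back from home; 0 = home against its stop, with its steel point seated in the end of the leg; slides along the bed (lathe y) up to 0.11, stays where left, 5 N plus drag of 25 N per m/s moves it.
- tail_post (a point): Middle of the round steel post, 16 mm across, that stands up from the tailstock's top (250 mm up) to 300 mm; this point is 278 mm up, at lathe x 0 and y -255 mm minus the tailstock's joint value. The tailstock's black handwheel (90 mm across, top 255 mm up, fixed) begins 63 mm to the right of the post's axis (lathe -y) and is 16 mm thick.
- wax_tin: low round aluminium tin, 40 mm across, 22 mm tall, loose on top of the headstock behind the lock lever; origin at the centre of its underside; leave where it is.
- gouge: turning gouge, wooden handle and steel blade, 310 mm long, lying on the bench in front of the lathe; origin under its middle, x along it towards the blade; leave where it is.
- skew: shorter turning chisel, 280 mm long, lying on the bench in front of the lathe; origin under its middle, x along it towards the blade; leave where it is.
- sand_block: cork sanding block 70 x 110 x 30 mm behind the lathe; origin at the centre of its underside; leave where it is.
- mallet: wooden mallet lying on the bench, head 70 mm across and 90 mm long, handle 170 mm towards its -x; origin under the head; leave where it is.
- oil_jar: jar 64 mm across, 100 mm tall, behind the lathe; origin at the centre of its underside; leave where it is.
- offcut: wooden offcut 50 x 140 x 50 mm behind the lathe; origin at the centre of its underside; leave where it is.
- bowl: small turned wooden bowl, 120 mm across, 50 mm tall, behind the lathe; origin at the centre of its underside; leave where it is.

How it is judged:
On the way, in this order (a step that is already met when the one before it is completed fails the run):
1. the lock lever is swung to released (value of joint lock above 1.2 rad), for 0.2 s.
2. with the lock released, the handwheel is turned until the mortise faces up, and stands still (angle between mortise's own z axis and vertical below 0.1 rad and value of joint lock above 1.2 rad and velocity of joint spindle between -0.1 and 0.1 rad/s), for 0.2 s.
3. the lock lever is swung back to locked with the mortise still up (angle between mortise's own z axis and vertical below 0.1 rad and value of joint lock below 0.15 rad), for 0.2 s.
4. the tailstock is slid home (all of step 3 and value of joint tailstock below 0.004 m), for 0.2 s.
At the end, for the whole second after the job is handed in: The mortise faces straight up within 0.10 rad (6 degrees), the spindle at rest; the lock lever is within 0.15 rad of locked; the tailstock is within 4 mm of home (all of step 4 and velocity of joint spindle between -0.1 and 0.1 rad/s); the robot touches nothing.
It fails at once if the spindle is turned with the lock engaged (lever less than 0.6 rad from locked) (value of joint lock below 0.6 rad and (velocity of joint spindle above 0.4 rad/s or velocity of joint spindle below -0.4 rad/s)).
It fails at once if the robot touches the finished leg (contact force between any of the fingers, the arm and leg above 1 N).
It fails at once if a bystander is shifted by more than 30 mm (distance of any of wax_tin, gouge, skew, sand_block, mallet, oil_jar, offcut, bowl from where it was at the start of the episode above 0.03 m).
It also fails if it takes over 72 s, if anything falls off the work surface, if the arm or the gripper's body presses on something with over 40 N, if the wrist force passes 120 N, or if a joint passes its speed limit or range.

## Working session

There is one attempt and no reset: what is moved stays moved. The work goes in short steps, each a Python script; the robot and the scene stay as the last script left them, time stands still between calls to the robot, and variables do not carry over. Pictures are saved under pics/ and viewed, and the job is handed in when it is done.

```bash
mkdir -p pics; ls
python3 - <<'E'
from station import robot
import cv2,numpy as np
o=robot.get_obs(); print(o)
for n in("side","top"):
    cv2.imwrite(f"pics/{n}0.png",robot.read_camera(n)); m=robot.camera_model(n); print(n,m)
E
```

```text
pics
{'t': 0.0, 'joint_pos': array([-1.21217242,  0.69000105, -0.19449298,  1.56633117,  0.15729633,
        0.90250333, -0.21512761]), 'joint_vel': array([ 0.00131332,  0.0001368 , -0.00158349, -0.00124993, -0.00135709,
        0.00038219, -0.000169  ]), 'joint_efforts': array([ 5.08777539e-04, -5.27569342e+01, -1.26703765e+00, -1.53418225e+01,
       -5.26970357e-02,  6.67499233e-03,  1.79862859e-04]), 'tcp_pos': array([0.19931969, 0.59169951, 0.23790228]), 'ee_rot': array([-0.96788919,  1.34697834,  0.96590996]), 'contact_force': array([ 1.06095585, -0.19796805,  1.75556448]), 'wrist_torque': array([-0.03138233,  0.0278107 , -0.04610695]), 'opening': 0.08852024456644247}
side {'K': array([[516.02093631,   0.        , 281.45442163],
       [  0.        , 516.02093631, 211.58616088],
       [  0.        ,   0.        ,   1.        ]]), 'k1': -0.026078475769553817, 'extrinsics': array([[-0.94835227, -0.22736695,  0.22120635,  0.23046173],
       [-0.31713588,  0.66357786, -0.67756126,  1.14429795],
       [ 0.00726741, -0.71271923, -0.70141178,  1.23548752],
       [ 0.        ,  0.        ,  0.        ,  1.        ]])}
top {'K': array([[415.70209375,   0.        , 270.6000809 ],
       [  0.        , 415.70209375, 205.99069638],
       [  0.        ,   0.        ,   1.        ]]), 'k1': -0.12535980390954515, 'extrinsics': array([[ 0.02597615, -0.98404213,  0.17602936,  0.3606356 ],
       [-0.99936178, -0.02988183, -0.01957292,  0.11244745],
       [ 0.02452066, -0.17540859, -0.98419031,  1.17708194],
       [ 0.        ,  0.        ,  0.        ,  1.        ]])}
```

View pics/side0.png

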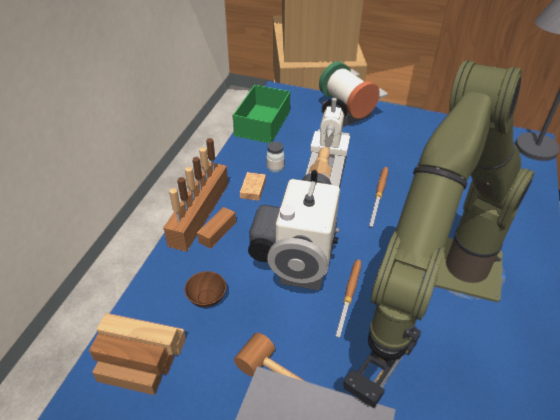

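View pics/top0.png

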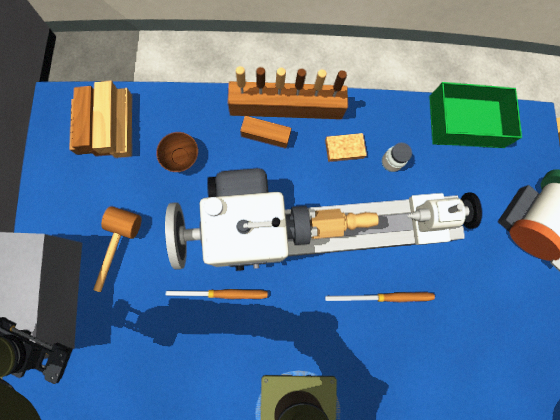

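Run:
```python
import cv2
t=cv2.imread("pics/top0.png"); s=cv2.imread("pics/side0.png")
cv2.imwrite("pics/t1.png",cv2.resize(t[155:285,155:315],None,fx=5,fy=5*0.9,interpolation=cv2.INTER_CUBIC)[:600])
cv2.imwrite("pics/t2.png",cv2.resize(t[180:260,345:490],None,fx=5,fy=5,interpolation=cv2.INTER_CUBIC))
cv2.imwrite("pics/s1.png",cv2.resize(s[160:290,240:360],None,fx=4.6,fy=4.6,interpolation=cv2.INTER_CUBIC))
cv2.imwrite("pics/s2.png",cv2.resize(s[85:190,290:370],None,fx=5,fy=5,interpolation=cv2.INTER_CUBIC))
```

```text
(no output)
```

View pics/t1.png

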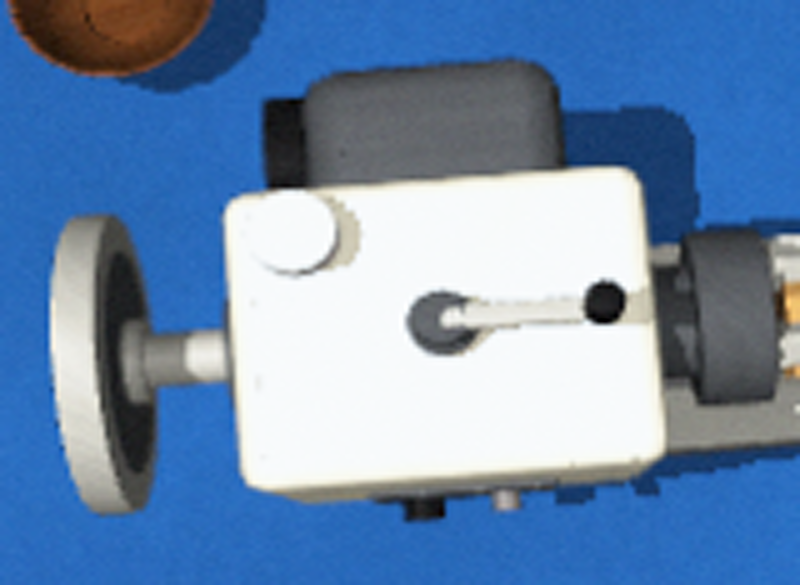

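View pics/t2.png

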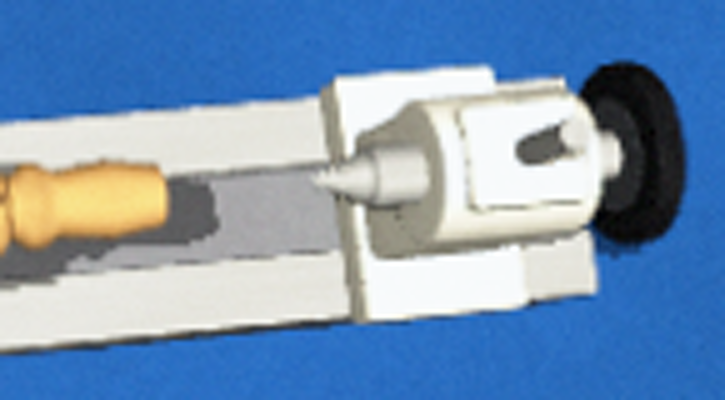

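View pics/s1.png

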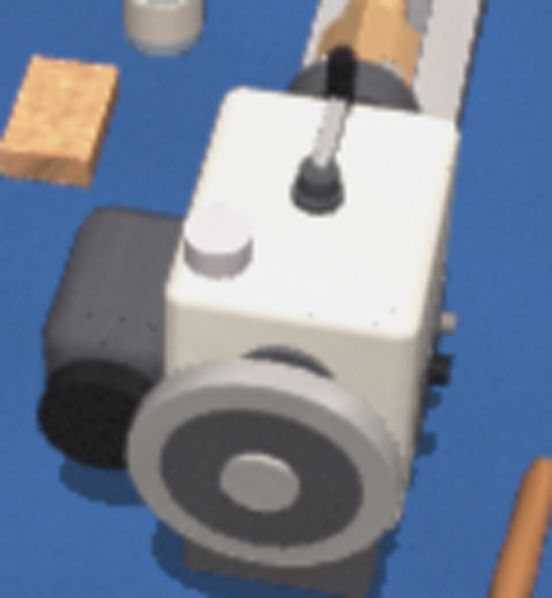

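View pics/s2.png

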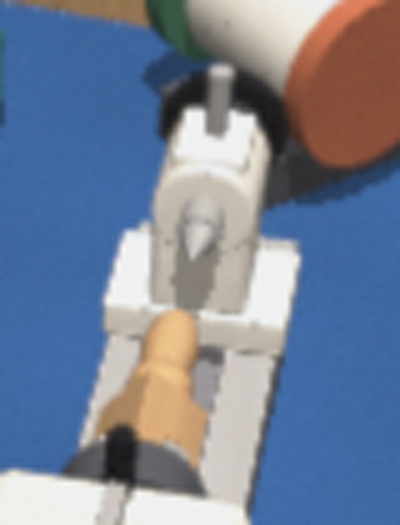

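```bash
cat > h.py <<'E'
import numpy as np, cv2
from station import robot
def proj(n,P):
    m=robot.camera_model(n);E=np.linalg.inv(m['extrinsics'])
    P=np.atleast_2d(P);c=P@E[:3,:3].T+E[:3,3];s=c[:,:2]/c[:,2:]
    s=s*(1+m['k1']*(s**2).sum(1,keepdims=True))
    return s@m['K'][:2,:2].T+m['K'][:2,2]
def W(L,p):
    L=np.atleast_2d(L).astype(float)/1000; c,s=np.cos(p[2]),np.sin(p[2])
    return np.c_[p[0]+c*L[:,0]-s*L[:,1],p[1]+s*L[:,0]+c*L[:,1],L[:,2]]
E
cat > fit.py <<'E'
from h import *
from scipy.optimize import least_squares
C=[[75,245,270],[75,55,270],[-75,55,270],[-75,245,270]]
tp=[[200.2,198.8],[283.2,192.3],[287.8,257.4],[203.6,263.2],[276,222.1],[459.6,207],[450.4,210]]
sp=[[277,225.2],[290,180],[339.3,187.8],[330.2,232.8],[314.3,170.9],[334.4,98.6]]
def pts(q):
    a=q[4];d=q[3]
    g=[-70*np.sin(a),150-70*np.cos(a),324]
    t=[0,-255-d*1000,300];b=[0,-255-d*1000,250]
    return W(C+[g,t,b],q),W(C+[g,t],q)
def res(q):
    A,B=pts(q); return np.r_[(proj("top",A)-tp),(proj("side",B)-sp)].ravel()
r=least_squares(res,[.5,.1,0.05,.08,0],loss='soft_l1'); print(r.x); print(res(r.x).reshape(-1,2).round(1))
np.save('p.npy',r.x)
q=r.x
for n,L in dict(hub=[0,310,210],wtop=[0,310,288],grip=[0,80,304],rel=[-70*np.sin(1.45),150-70*np.cos(1.45),304],post=[0,-255-q[3]*1000,278],home=[0,-255,278]).items():
    P=W(L,q); print(n,P.round(4),np.linalg.norm(P[0,:2]).round(3),proj("top",P).round(1),proj("side",P).round(1))
E
python3 fit.py
```

```text
[0.49028539 0.00502031 0.1148408  0.07917691 0.00546213]
[[-2.5 -1.1]
 [-0.5 -1.6]
 [ 1.4  0.5]
 [-1.7  2.2]
 [-0.5 -0.5]
 [ 0.3 -0.2]
 [-0.3  0.5]
 [-1.7 -2.2]
 [-0.5 -3.5]
 [ 2.3 -3.8]
 [ 2.1 -0.9]
 [ 0.8  0.3]
 [ 0.1 -0.1]]
hub [[0.4548 0.313  0.21  ]] 0.552 [[175.8 236.4]] [[298.3 261.2]]
wtop [[0.4548 0.313  0.288 ]] 0.552 [[168.5 232.6]] [[299.2 240.9]]
grip [[0.4811 0.0845 0.304 ]] 0.488 [[275.2 222.7]] [[314.6 176.7]]
rel [[0.405  0.1377 0.304 ]] 0.428 [[248.8 258. ]] [[336.6 195.2]]
post [[ 0.5286 -0.327   0.278 ]] 0.622 [[455.4 208.4]] [[334.  104.1]]
home [[ 0.5195 -0.2483  0.278 ]] 0.576 [[422.7 211.4]] [[330.7 117.2]]
```

```bash
cat >> h.py <<'E'
from scipy.spatial.transform import Rotation as R
p=np.load('p.npy')
c,s=np.cos(p[2]),np.sin(p[2]); ex=np.array([c,s,0]);ey=np.array([-s,c,0]);ez=np.array([0,0,1.])
def ori(x,z):
    x=x/np.linalg.norm(x);z=z-x*(x@z);z/=np.linalg.norm(z)
    return R.from_matrix(np.c_[x,np.cross(z,x),z]).as_rotvec()
def wheel(th,r,sg):   # th: spindle direction, 0=top, + away from robot; r = grasp radius
    d=np.sin(th)*ex+np.cos(th)*ez
    return W([0,310,210],p)[0]+d*(r-robot.tcp_to_grasp), ori(-d,sg*ey)
def lock(a,z,sg,off=0.,rad=.07): # tool down, jaws perpendicular to arm (rotated by off)
    P=W([-1000*rad*np.sin(a),150-1000*rad*np.cos(a),1000*z],p)[0]
    b=a+off; return P, ori(-ez,sg*(np.cos(b)*ex-np.sin(b)*ey))
def tail(d,z,sg):
    return W([0,-255-1000*d,1000*z],p)[0],ori(-ez,sg*ex)
E
python3 - <<'E'
from h import *
for sg in(1,-1):
    print('sg',sg)
    for th in range(-110,71,15):
        q=robot.solve_ik(*wheel(np.radians(th),.068,sg)); print(th,None if q is None else np.round(q,2))
    for a in(0,.7,1.45):
        for z in (.298,.40):
            q=robot.solve_ik(*lock(a,z,sg)); print('lock',a,z,None if q is None else np.round(q,2))
    for d in(.079,0):
        q=robot.solve_ik(*tail(d,.265,sg)); print('tail',d,None if q is None else np.round(q,2))
print(robot.tcp_to_grasp,robot.get_obs()['t'])
E
```

```text
sg 1
-110 [-1.38  1.67  0.02  2.39  1.48  2.01 -2.56]
-95 None
-80 None
-65 None
-50 [-1.2   0.65  0.05  2.54  2.15  0.88 -1.65]
-35 [-1.31  0.54  0.49  2.35  2.17  0.23 -1.39]
-20 [-0.82  0.46 -0.03  2.1   0.67  0.4   0.24]
-5 [-0.52  0.54 -0.31  1.84  0.32  0.74  0.66]
10 [-0.38  0.68 -0.44  1.59  0.19  1.08  0.83]
25 [-0.33  0.84 -0.5   1.33  0.12  1.41  0.9 ]
40 [-0.31  1.02 -0.54  1.06  0.06  1.73  0.92]
55 [-0.32  1.21 -0.57  0.8  -0.01  2.04  0.9 ]
70 None
lock 0 0.298 [-0.31  0.43  0.06  1.89 -0.03  0.82 -0.12]
lock 0 0.4 [-0.38  0.32  0.16  1.72 -0.06  1.1  -0.09]
lock 0.7 0.298 [-0.51  0.38  0.27  2.01 -0.14  0.77 -0.74]
lock 0.7 0.4 [-0.58  0.26  0.35  1.83 -0.1   1.06 -0.78]
lock 1.45 0.298 [-0.81  0.39  0.54  2.06 -0.29  0.76 -1.43]
lock 1.45 0.4 [-0.89  0.25  0.6   1.88 -0.16  1.06 -1.55]
tail 0.079 [ 0.43  0.65  0.09  1.55 -0.07  0.94  0.66]
tail 0 [ 0.31  0.59  0.09  1.7  -0.07  0.86  0.55]
sg -1
-110 [-1.38  1.67  0.02  2.39  1.48  2.01  0.58]
-95 None
-80 None
-65 None
-50 [-1.05  0.65 -0.2   2.54  2.03  0.99  1.6 ]
-35 [-1.27  0.53  0.42  2.35  2.06  0.26  1.86]
-20 [-1.25  0.54  0.64  2.12 -0.39  0.3  -1.82]
-5 [-1.06  0.59  0.56  1.87 -0.4   0.72 -1.75]
10 [-0.91  0.71  0.53  1.62 -0.44  1.11 -1.68]
25 [-0.81  0.86  0.53  1.36 -0.5   1.48 -1.64]
40 [-0.72  1.04  0.55  1.1  -0.57  1.83 -1.63]
55 [-0.49  1.17  0.02  0.81 -0.35  2.06 -1.94]
70 None
lock 0 0.298 [ 0.27  0.53 -0.85  1.87  0.49  0.96  2.46]
lock 0 0.4 [ 0.26  0.4  -0.78  1.69  0.3   1.18  2.65]
lock 0.7 0.298 [ 0.11  0.42 -0.63  1.99  0.33  0.84  1.86]
lock 0.7 0.4 [ 0.07  0.28 -0.53  1.81  0.16  1.09  2.04]
lock 1.45 0.298 [-0.14  0.37 -0.41  2.04  0.2   0.78  1.13]
lock 1.45 0.4 [-0.21  0.23 -0.29  1.85  0.08  1.06  1.28]
tail 0.079 [-0.06  1.01  1.3   1.58 -0.99  1.34 -1.65]
tail 0 [-0.22  0.95  1.3   1.72 -0.97  1.27 -1.7 ]
0.0187 0.1
```

```bash
cat >> h.py <<'E'
def st(tag=''):
    o=robot.get_obs(); print(tag,'t',round(o['t'],2),o['tcp_pos'].round(3),'F',o['contact_force'].round(1),'op',round(o['opening'],4))
def snap(k):
    for n in("side","top"): cv2.imwrite(f"pics/{n}{k}.png",robot.read_camera(n))
E
python3 - <<'E'
from h import *
o=robot.get_obs(); robot.servo_line(o['tcp_pos']+[0.05,-.05,.2],velocity=.3); st()
robot.move_ptp(*lock(0,.36,1)); st()
robot.set_gripper(.05); st()
robot.servo_line(lock(0,.30,1)[0],velocity=.15); st()
snap(1)
E
python3 -c "
import cv2
t=cv2.imread('pics/top1.png');s=cv2.imread('pics/side1.png')
import numpy as np
cv2.imwrite('pics/c1.png',np.hstack([cv2.resize(t[150:290,180:320],(400,400)),cv2.resize(s[110:250,240:380],(400,400))]))"
```

```text
t 0.96 [0.249 0.541 0.437] F [ 0.4  0.3 -1.2] op 0.0884
 t 2.83 [0.481 0.086 0.36 ] F [ 0.2  0.4 -0.1] op 0.0883
 t 3.54 [0.481 0.084 0.36 ] F [-0.2 -0.1  1.3] op 0.0501
 t 4.09 [0.481 0.084 0.3  ] F [-0.2 -0.3  0.7] op 0.0501
```

View pics/c1.png

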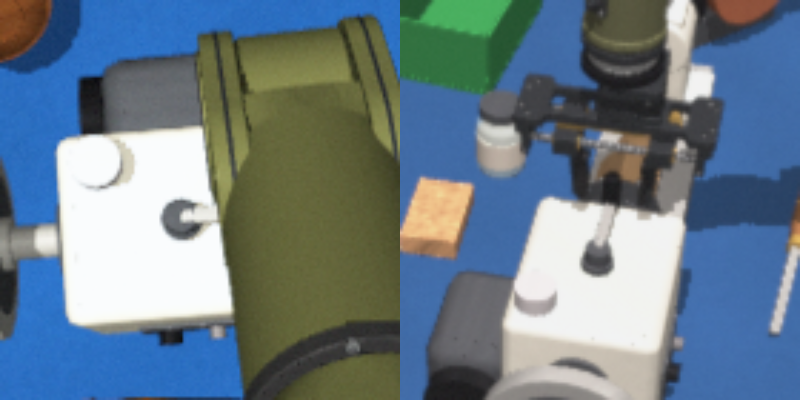

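The side view shows the fingers either side of the black grip (crop about (615,190)). I'll close and swing the lever.

```bash
python3 - <<'E'
from h import *
robot.set_gripper(.0,squeeze=15); st('closed')
for a in np.linspace(0,1.47,9)[1:]:
    P,o=lock(a,.30,1); robot.servo_line(P,o,velocity=.12); st(round(a,2))
snap(2)
E
python3 -c "
import cv2
t=cv2.imread('pics/top2.png');s=cv2.imread('pics/side2.png')
import numpy as np
cv2.imwrite('pics/c2.png',np.hstack([cv2.resize(t[150:290,180:320],(400,400)),cv2.resize(s[110:250,240:380],(400,400))]))"
```

```text
closed t 4.78 [0.482 0.084 0.3  ] F [ 1.9 -0.1  0.8] op 0.0171
0.18 t 5.12 [0.468 0.085 0.3  ] F [0.9 0.4 2.5] op 0.0177
0.37 t 5.45 [0.456 0.087 0.3  ] F [0.5 2.6 1.3] op 0.0175
0.55 t 5.78 [0.444 0.092 0.3  ] F [1.6 5.5 0.8] op 0.0177
0.74 t 6.12 [0.434 0.098 0.3  ] F [4.  5.1 0.2] op 0.0173
0.92 t 6.45 [0.425 0.107 0.3  ] F [ 5.1  4.8 -2.7] op 0.0174
1.1 t 6.78 [0.417 0.116 0.3  ] F [ 6.7  4.4 -3.2] op 0.0175
1.29 t 7.12 [0.412 0.127 0.3  ] F [ 6.6  3.4 -4. ] op 0.0177
1.47 t 7.45 [0.409 0.137 0.3  ] F [ 7.9 -2.3 -4.7] op 0.0175
```

View pics/c2.png

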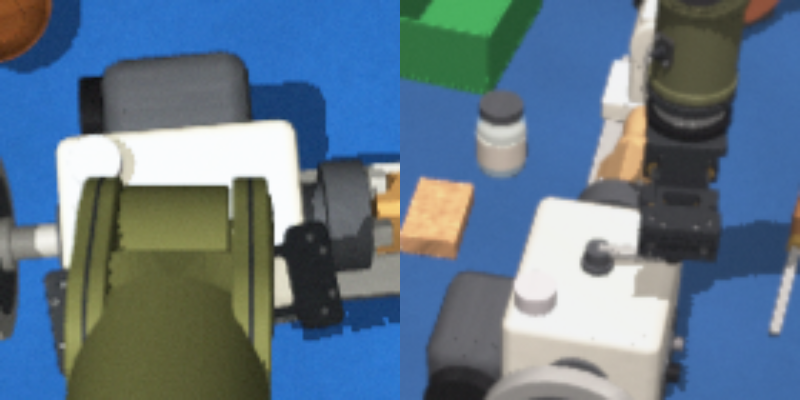

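```bash
python3 - <<'E'
from h import *
robot.set_gripper(.05); st()
P,o=lock(1.47,.37,1); robot.servo_line(robot.get_obs()['tcp_pos']+[0,0,.07],velocity=.2)
P,o=wheel(np.radians(-20),.135,1); print(P,robot.solve_ik(P,o).round(2)); robot.move_ptp(P,o); st()
snap(3)
E
python3 -c "
import cv2
t=cv2.imread('pics/top3.png');s=cv2.imread('pics/side3.png')
import numpy as np
cv2.imwrite('pics/c3.png',np.hstack([cv2.resize(t[150:290,150:290],(400,400)),cv2.resize(s[160:300,240:380],(400,400))]))"
```

```text
t 8.19 [0.405 0.139 0.3  ] F [ 0.6 -1.5  0.4] op 0.05
[0.41524801 0.30842037 0.31928625] [-0.88  0.34  0.    2.05  0.48  0.54  0.42]
 t 10.36 [0.415 0.308 0.319] F [ 0.2 -1.1  0.1] op 0.0498
```

View pics/c3.png

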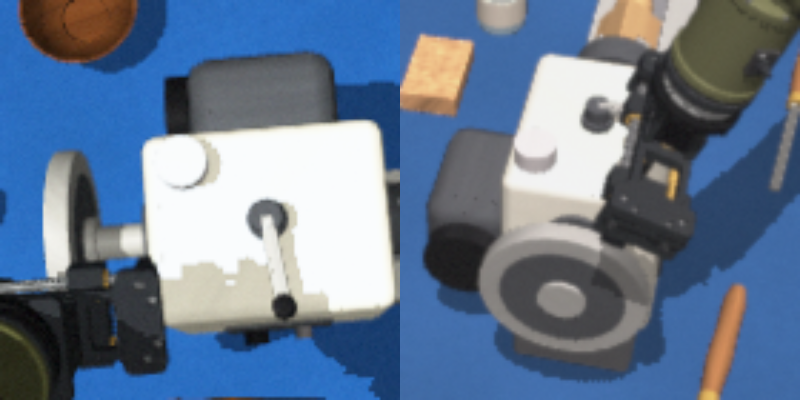

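```bash
cat >> h.py <<'E'
D=np.radians
def turn(a0,a1,n=None,v=.12,r=.069):
    P,o=wheel(D(a0),.135,1)
    if np.linalg.norm(robot.get_obs()['tcp_pos']-P)>.004: robot.move_ptp(P,o)
    robot.servo_line(wheel(D(a0),r,1)[0],velocity=.15); st('in')
    robot.set_gripper(0,squeeze=35); st('closed')
    n=n or int(np.ceil(abs(a1-a0)/10))
    for a in np.linspace(a0,a1,n+1)[1:]:
        P,o=wheel(D(a),r,1); robot.servo_line(P,o,velocity=v); st(round(a))
    robot.hold(.2); robot.set_gripper(.05); st('open')
    robot.servo_line(wheel(D(a1),.135,1)[0],velocity=.2)
E
python3 - <<'E'
from h import *
turn(-20,40)
snap(4)
E
python3 -c "
import cv2
t=cv2.imread('pics/top4.png');s=cv2.imread('pics/side4.png')
import numpy as np
cv2.imwrite('pics/c4.png',np.hstack([cv2.resize(t[150:290,220:360],(400,400)),cv2.resize(s[140:280,240:380],(400,400))]))"
```

```text
in t 11.05 [0.438 0.311 0.258] F [ 0.9 -0.2  0.5] op 0.0499
closed t 11.61 [0.438 0.31  0.258] F [-2.7 -3.8  5.2] op 0.0196
-10 t 12.07 [0.446 0.311 0.26 ] F [-3.9 -3.3  9.8] op 0.02
0 t 12.4 [0.457 0.312 0.261] F [ 0.2 -4.1  8.6] op 0.02
10 t 12.73 [0.466 0.313 0.26 ] F [ 2.4 -3.9  7.9] op 0.0196
20 t 13.06 [0.474 0.314 0.258] F [ 3.5 -2.7  7.1] op 0.0197
30 t 13.38 [0.482 0.315 0.254] F [ 3.4 -4.   6.7] op 0.0195
40 t 13.71 [0.489 0.316 0.248] F [ 5.8 -2.8  5.8] op 0.0197
open t 14.52 [0.487 0.317 0.248] F [0.3 0.4 0.9] op 0.0501
```

View pics/c4.png

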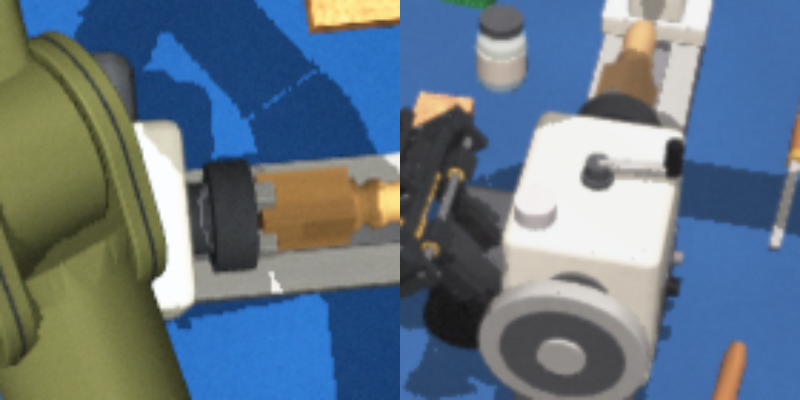

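Small forces through the whole arc, and the leg now shows an edge (crop (300,205)), so it turned. Second grasp next.

```bash
python3 - <<'E'
from h import *
turn(-20,40)
robot.move_ptp(*wheel(D(-20),.135,1)); st()
snap(5)
E
python3 -c "
import cv2
t=cv2.imread('pics/top5.png');s=cv2.imread('pics/side5.png')
import numpy as np
cv2.imwrite('pics/c5.png',np.hstack([cv2.resize(t[190:250,280:340],(400,400),interpolation=2),cv2.resize(s[120:210,270:360],(400,400),interpolation=2)]))"
```

```text
in t 16.94 [0.438 0.311 0.257] F [-0.2 -0.4  0.4] op 0.0502
closed t 17.5 [0.438 0.31  0.258] F [-1.1 -3.5  6.2] op 0.0196
-10 t 17.95 [0.446 0.311 0.26 ] F [-3.  -5.2  9.4] op 0.02
0 t 18.28 [0.457 0.312 0.261] F [ 0.9 -3.9  8.3] op 0.0198
10 t 18.61 [0.466 0.313 0.26 ] F [ 1.8 -3.9  7.7] op 0.0199
20 t 18.93 [0.475 0.314 0.258] F [ 2.9 -3.1  7.1] op 0.0197
30 t 19.26 [0.482 0.315 0.254] F [ 5.2 -3.5  7.5] op 0.0197
40 t 19.58 [0.49  0.316 0.248] F [ 5.7 -3.5  6.7] op 0.0199
open t 20.39 [0.487 0.317 0.248] F [ 0.2 -0.4  0.3] op 0.0497
 t 22.12 [0.416 0.309 0.319] F [0.5 0.3 0.4] op 0.0499
```

View pics/c5.png

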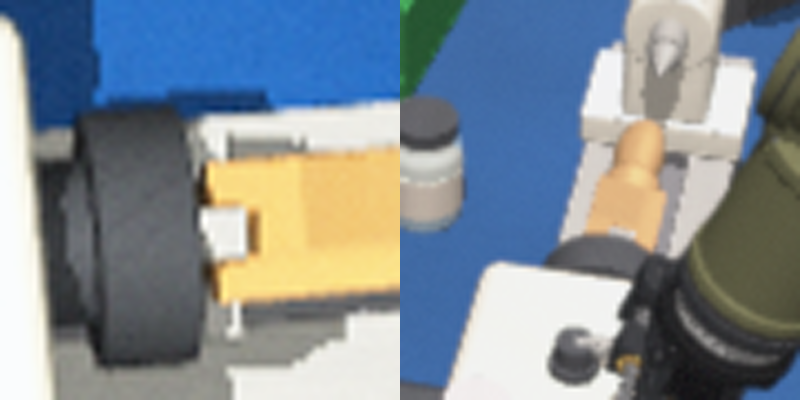

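```bash
python3 -c "
import cv2
import numpy as np
f=lambda n,a: cv2.resize(cv2.imread('pics/'+n)[a[0]:a[0]+50,a[1]:a[1]+66],(396,300),interpolation=2)
T=(200,285)
S=(130,295)
cv2.imwrite('pics/c6.png',np.vstack([np.hstack([f('top0.png',T),f('top4.png',T)]),np.hstack([f('top5.png',T),f('side5.png',S)])]))"
```

```text
(no output)
```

View pics/c6.png

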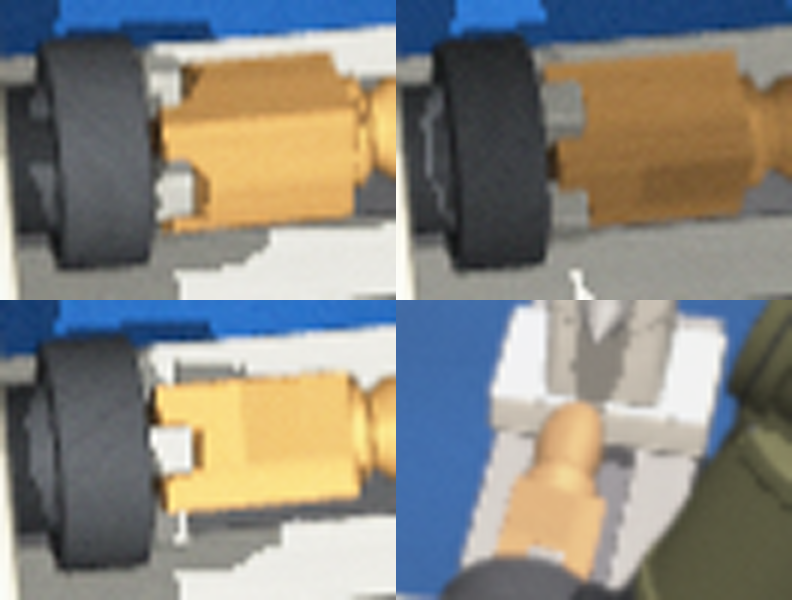

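The start was evidently near 150°, not 180°. After 120° of turning, a plain face is up, and in the first picture no mortise showed on either upper face. So the mortise should now face the robot, about 90° short. Turn about 60° more, then measure.

```bash
python3 - <<'E'
from h import *
turn(-20,40)
robot.move_ptp(*wheel(D(-15),.135,1)); st()
snap(7)
E
python3 -c "
import cv2
import numpy as np
f=lambda n,a: cv2.resize(cv2.imread('pics/'+n)[a[0]:a[0]+50,a[1]:a[1]+50],(400,400),interpolation=2)
cv2.imwrite('pics/c7.png',np.hstack([f('top7.png',(200,300)),f('side7.png',(130,295))]))"
```

```text
in t 22.81 [0.438 0.311 0.257] F [-0.  -0.3 -0.4] op 0.0499
closed t 23.37 [0.438 0.31  0.258] F [-2.2 -3.5  5.6] op 0.0196
-10 t 23.82 [0.446 0.311 0.26 ] F [-3.2 -3.7  8.4] op 0.0197
0 t 24.14 [0.457 0.312 0.261] F [ 2.  -3.4  8.1] op 0.0196
10 t 24.47 [0.466 0.313 0.26 ] F [ 2.7 -4.2  7.8] op 0.0197
20 t 24.79 [0.475 0.314 0.258] F [ 4.  -4.3  7.3] op 0.0196
30 t 25.12 [0.483 0.315 0.254] F [ 5.1 -2.9  6.3] op 0.0199
40 t 25.44 [0.49  0.316 0.248] F [ 5.7 -3.3  6.3] op 0.0199
open t 26.25 [0.487 0.317 0.248] F [-0.2  0.8 -0.6] op 0.0496
 t 27.88 [0.425 0.31  0.322] F [0.  0.5 1. ] op 0.0495
```

View pics/c7.png

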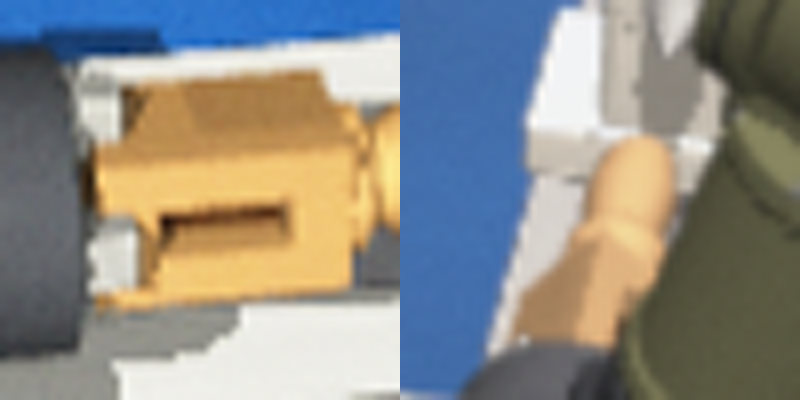

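```bash
cat > ang.py <<'E'
from h import *
from scipy.optimize import least_squares
def fit(cor,mor,ph0,use):
    # cor: dict k->pixel of right-end corner k (angle 45+90k from mortise dir); mor: 4 mouth corners
    def model(q):
        ph,dx,dz,ye=q; u=np.array([np.sin(ph),np.cos(ph)]); v=np.array([np.cos(ph),-np.sin(ph)])
        L=[]
        for k in use:
            sx={'f':1,'n':-1}[k[0]];h={'u':1,'d':-1}[k[1]]
            w=24*h*u+24*sx*v; L.append([w[0]+dx,ye,210+w[1]+dz])
        for sx,sy in((1,1),(1,-1),(-1,-1),(-1,1)):
            w=24*u+8*sx*v; L.append([w[0]+dx,-42+19.5*sy,210+w[1]+dz])
        return proj("top",W(L,p))
    T=np.array([cor[k] for k in use]+mor)
    r=least_squares(lambda q:np.r_[(model(q)-T).ravel(),(q[1])/10,(q[2])/2],[ph0,0,0,-80])
    print('phi deg',np.degrees(r.x[0]).round(1),r.x[1:].round(1),'rms px',np.sqrt(np.mean((model(r.x)-T)**2)).round(2))
    return r.x[0]
E
python3 - <<'E'
from ang import *
g=lambda u,v:[300+u/8,200+v/8]
fit(dict(fu=g(352,145),nu=g(352,290),fd=g(322,72)),[g(162,216),g(287,206),g(290,242),g(162,250)],D(-30),['fu','nu','fd'])
E
```

```text
phi deg -35.9 [ -0.5   1.  -81.8] rms px 0.74
```

```bash
python3 - <<'E'
from h import *
r=.069
robot.servo_line(wheel(D(-15),r,1)[0],velocity=.15)
robot.set_gripper(0,squeeze=35)
for a in (-4,7,18.):
    P,o=wheel(D(a),r,1); robot.servo_line(P,o,velocity=.12)
robot.hold(.2); st()
snap(8)
E
python3 -c "
import cv2
import numpy as np
f=lambda n,a: cv2.resize(cv2.imread('pics/'+n)[a[0]:a[0]+50,a[1]:a[1]+50],(400,400),interpolation=2)
cv2.imwrite('pics/c8.png',np.hstack([f('top8.png',(200,300)),f('side8.png',(130,295))]))"
```

```text
t 30.43 [0.473 0.314 0.258] F [ 4.7 -3.3  5.3] op 0.0195
```

View pics/c8.png

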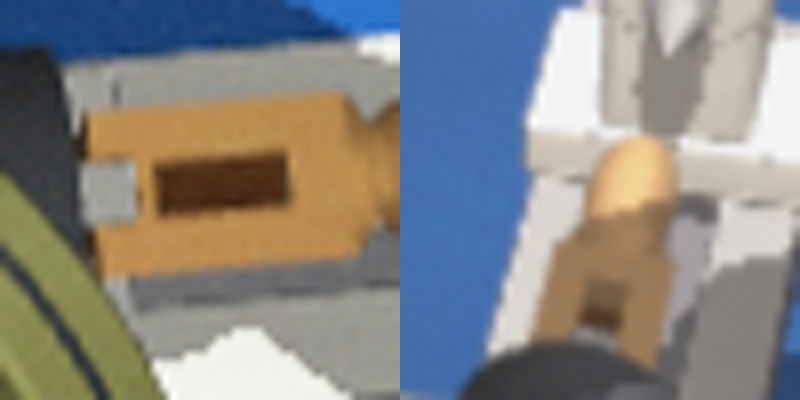

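Run:
```python
from ang import *
g=lambda u,v:[300+u/8,200+v/8]
fit(dict(fu=g(350,93),nu=g(362,257)),[g(155,163),g(287,152),g(289,204),g(157,216)],D(-3),['fu','nu'])
t=cv2.imread('pics/top8.png'); s=cv2.imread('pics/side8.png')
def draw(n,im,ph,x0,y0,N,w,h):
    k=8; c=cv2.resize(im[y0:y0+h,x0:x0+w],(w*k,h*k),interpolation=cv2.INTER_CUBIC); c=np.clip(c.astype(float)*1.5,0,255).astype(np.uint8)
    u=np.array([np.sin(ph),np.cos(ph)]); v=np.array([np.cos(ph),-np.sin(ph)])
    def P(a,b,y): w_=a*u+b*v; q=proj(n,W([w_[0],y,210+w_[1]],p))[0]; return tuple(int(x) for x in ((q-[x0,y0]+.5)*k))
    for a,b in((24,24),(24,-24),(-24,-24),(-24,24)): cv2.line(c,P(a,b,-6),P(a,b,-81),(0,255,0) if a>0 else (255,255,0),1)
    for y in(-81,):
        for a,b in(((24,24),(24,-24)),((24,-24),(-24,-24)),((24,24),(-24,24))): cv2.line(c,P(*a,y),P(*b,y),(0,0,255),1)
    m=[P(24,b,y) for b,y in((8,-22.5),(8,-61.5),(-8,-61.5),(-8,-22.5))]
    cv2.polylines(c,[np.array(m)],True,(255,0,255),1)
    return c
a=[draw('top',t,D(x),305,205,0,48,36) for x in(0,-8)]
b=[draw('side',s,D(x),305,140,0,48,38) for x in(0,-8)]
cv2.imwrite('pics/c9.png',np.vstack([np.hstack(a),np.hstack(b)]))
```

```text
phi deg -8.0 [  1.2   0.9 -83.1] rms px 0.52
```

View pics/c9.png

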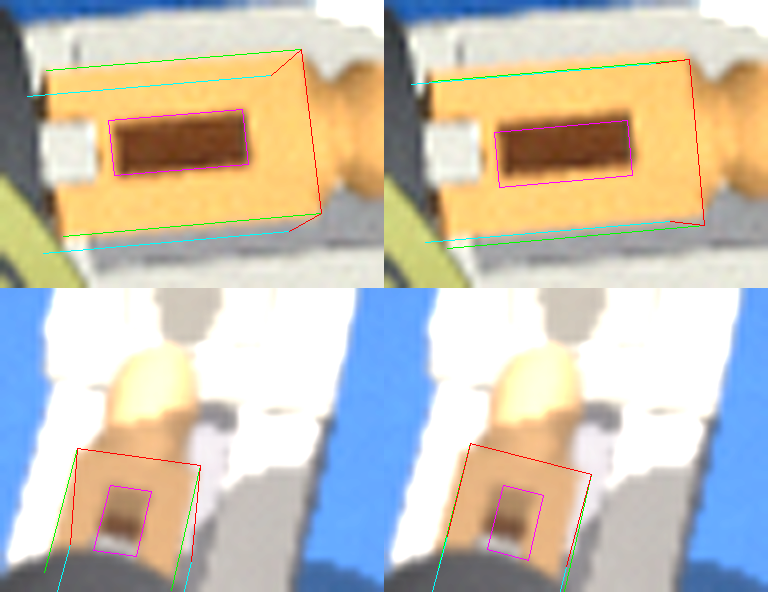

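Run:
```python
from h import *
C=robot.camera_model('top')['extrinsics'][:3,3]; A=W([0,-70,225],p)[0]; v=C-A
print('alpha',np.degrees(np.arctan2(v@ex,v[2])))
a=wheel(D(18),.069,1)[0]; print(a)
for k,f in(('top7',range(206,240)),('top8',range(206,242)),('top5',range(206,242))):
    im=cv2.imread(f'pics/{k}.png'); print(k)
    for x in(336,340):print(x,[(y,*map(int,im[y,x])) for y in f])
```

```text
alpha -6.975389354632289
[0.47020411 0.31475947 0.25783814]
top7
336 [(206, 231, 236, 235), (207, 231, 236, 237), (208, 178, 198, 214), (209, 72, 124, 169), (210, 75, 127, 171), (211, 69, 122, 168), (212, 74, 128, 170), (213, 74, 125, 169), (214, 72, 126, 170), (215, 76, 130, 174), (216, 80, 138, 185), (217, 84, 143, 194), (218, 88, 154, 203), (219, 105, 181, 231), (220, 118, 198, 241), (221, 119, 199, 242), (222, 116, 198, 241), (223, 116, 197, 241), (224, 108, 184, 234), (225, 97, 164, 216), (226, 91, 157, 207), (227, 89, 155, 205), (228, 87, 154, 204), (229, 89, 152, 204), (230, 98, 174, 226), (231, 116, 195, 239), (232, 117, 199, 242), (233, 115, 199, 241), (234, 116, 198, 241), (235, 117, 198, 241), (236, 100, 160, 206), (237, 125, 142, 156), (238, 210, 220, 223), (239, 232, 237, 238)]
340 [(206, 235, 241, 241), (207, 231, 237, 238), (208, 209, 225, 230), (209, 172, 200, 215), (210, 147, 179, 202), (211, 99, 144, 181), (212, 83, 132, 175), (213, 69, 123, 170), (214, 75, 129, 173), (215, 80, 135, 180), (216, 79, 140, 188), (217, 85, 145, 192), (218, 92, 158, 210), (219, 107, 185,
[... 2894 characters left out ...]
 (210, 228, 234, 235), (211, 198, 219, 228), (212, 142, 201, 235), (213, 121, 203, 244), (214, 122, 204, 244), (215, 122, 204, 243), (216, 119, 203, 243), (217, 123, 206, 244), (218, 119, 202, 242), (219, 122, 205, 243), (220, 121, 203, 243), (221, 122, 202, 243), (222, 121, 204, 243), (223, 124, 203, 243), (224, 120, 202, 242), (225, 122, 206, 243), (226, 127, 212, 247), (227, 131, 218, 250), (228, 132, 222, 250), (229, 135, 225, 250), (230, 137, 227, 251), (231, 136, 227, 250), (232, 127, 196, 234), (233, 108, 128, 147), (234, 102, 99, 100), (235, 99, 97, 97), (236, 147, 150, 149), (237, 217, 225, 227), (238, 231, 237, 238), (239, 229, 236, 237), (240, 231, 236, 236), (241, 231, 236, 237)]
```

Run:
```python
from ang import *
P,o=wheel(D(23.5),.069,1); robot.servo_line(P,o,velocity=.05); robot.hold(.3); st(); 
robot.set_gripper(.05); robot.servo_line(wheel(D(23.5),.135,1)[0],velocity=.2); st()
robot.move_ptp(*wheel(D(-15),.16,1)); st()
snap(10)
C=robot.camera_model('side')['extrinsics'][:3,3]; A=W([0,-70,225],p)[0]; v=C-A
print('alpha side',np.degrees(np.arctan2(v@ex,v[2])))
t=cv2.imread('pics/top10.png'); s=cv2.imread('pics/side10.png')
for x in(336,340):print(x,[(y,*map(int,t[y,x])) for y in range(207,241)])
f=lambda i,a: cv2.resize(i[a[0]:a[0]+50,a[1]:a[1]+50],(400,400),interpolation=2)
cv2.imwrite('pics/c10.png',np.hstack([f(t,(200,300)),f(s,(130,295))]))
```

```text
t 31.07 [0.476 0.314 0.257] F [ 2.4 -3.1  6.7] op 0.0201
 t 32.17 [0.5   0.318 0.316] F [-0.7 -0.  -0. ] op 0.0504
 t 32.95 [0.419 0.309 0.346] F [ 1.5 -0.4  0.6] op 0.0504
alpha side -7.194965137154604
336 [(207, 229, 236, 236), (208, 231, 237, 237), (209, 230, 236, 237), (210, 220, 233, 239), (211, 177, 227, 247), (212, 133, 222, 250), (213, 135, 222, 250), (214, 134, 221, 250), (215, 134, 221, 250), (216, 136, 222, 250), (217, 135, 223, 250), (218, 132, 223, 250), (219, 133, 223, 250), (220, 138, 226, 251), (221, 127, 211, 246), (222, 104, 183, 231), (223, 99, 172, 222), (224, 108, 186, 233), (225, 128, 213, 247), (226, 137, 221, 250), (227, 135, 223, 250), (228, 138, 224, 250), (229, 137, 224, 250), (230, 135, 224, 250), (231, 111, 188, 234), (232, 64, 112, 153), (233, 85, 92, 104), (234, 104, 105, 103), (235, 160, 158, 158), (236, 158, 156, 158), (237, 212, 221, 223), (238, 232, 237, 239), (239, 229, 235, 236), (240, 231, 236, 236)]
340 [(207, 231, 237, 238), (208, 231, 236, 237), (209, 230, 236, 236), (210, 199, 229, 243), (211, 146, 221, 249), (212, 135, 223, 250), (213, 133, 220, 250), (214, 132, 220, 250), (215, 138, 222, 251), (216, 133, 222, 250), (217, 132, 222, 250), (218, 133, 221, 250), (219, 133, 221, 250), (220, 138, 223, 251), (221, 135, 222, 251), (222, 138, 222, 250), (223, 133, 222, 250), (224, 133, 222, 250), (225, 137, 223, 250), (226, 136, 221, 250), (227, 135, 223, 250), (228, 133, 219, 250), (229, 135, 220, 250), (230, 136, 222, 250), (231, 95, 165, 216), (232, 63, 96, 124), (233, 91, 96, 103), (234, 105, 101, 101), (235, 158, 156, 158), (236, 175, 176, 176), (237, 215, 225, 225), (238, 230, 237, 237), (239, 231, 237, 238), (240, 231, 238, 238)]
```

View pics/c10.png

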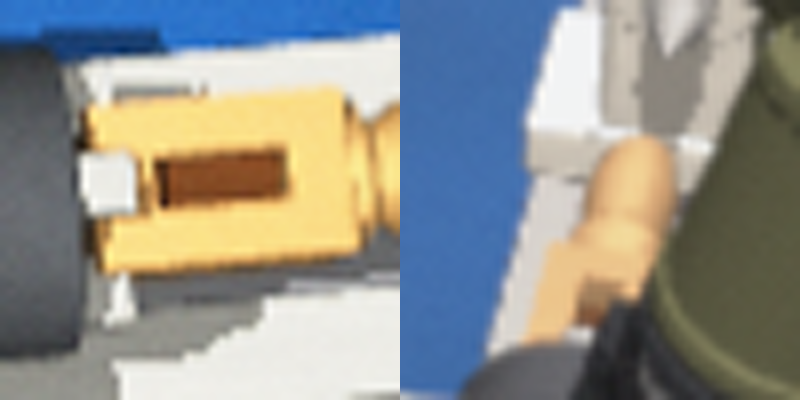

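The mortise is up. A thin dark sliver of the near face, about 1.2 px, shows at rows 231–232, which puts the angle near −3°. Turn 3° more for margin, then put the lever back.

Run:
```python
from ang import *
r=.069
P,o=wheel(D(-15),r,1); robot.servo_line(P,o,velocity=.2); robot.set_gripper(0,squeeze=35)
P,o=wheel(D(-11.8),r,1); robot.servo_line(P,o,velocity=.05); robot.hold(.3); st()
robot.set_gripper(.05); robot.servo_line(wheel(D(-11.8),.16,1)[0],velocity=.25); st()
P,o=lock(1.45,.37,1); P=P+[.002,0,0]; robot.move_ptp(P,o); st()
snap(11)
t=cv2.imread('pics/top11.png'); s=cv2.imread('pics/side11.png')
for x in(336,340):print(x,[(y,*map(int,t[y,x])) for y in list(range(208,214))+list(range(229,236))])
f=lambda i,a,n: cv2.resize(i[a[0]:a[0]+n,a[1]:a[1]+n],(400,400),interpolation=2)
cv2.imwrite('pics/c11.png',np.hstack([f(t,(200,300),50),f(s,(120,265),100)]))
```

```text
t 34.77 [0.445 0.311 0.26 ] F [-2.1 -3.7  6.9] op 0.0197
 t 35.89 [0.426 0.31  0.349] F [-0.1 -0.5 -0.6] op 0.0501
 t 37.79 [0.407 0.138 0.37 ] F [ 0.   0.2 -0.6] op 0.0501
336 [(208, 231, 238, 238), (209, 232, 238, 240), (210, 202, 232, 245), (211, 151, 226, 250), (212, 131, 220, 250), (213, 137, 223, 250), (229, 79, 135, 179), (230, 79, 134, 178), (231, 57, 101, 137), (232, 49, 82, 111), (233, 67, 92, 113), (234, 97, 103, 109), (235, 102, 104, 103)]
340 [(208, 232, 238, 239), (209, 231, 237, 239), (210, 192, 229, 245), (211, 131, 221, 250), (212, 134, 222, 250), (213, 134, 224, 250), (229, 76, 132, 178), (230, 68, 115, 157), (231, 50, 86, 122), (232, 52, 86, 114), (233, 81, 93, 110), (234, 99, 99, 104), (235, 104, 104, 104)]
```

View pics/c11.png

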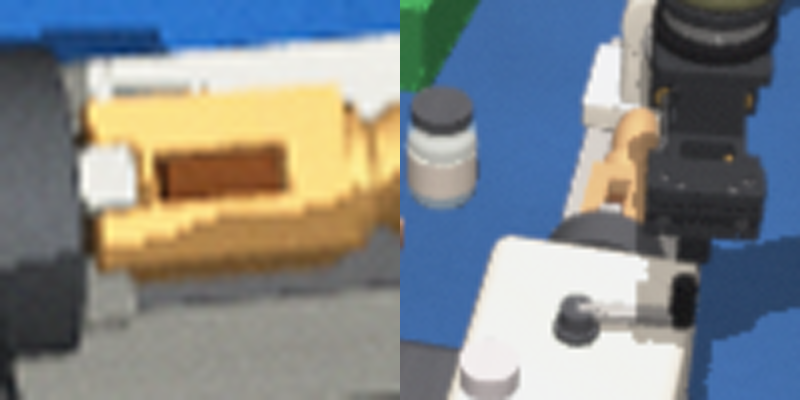

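The sliver is now about 2.4 px, matching the near face at the camera's own ~7° tilt, so the mortise is upright to about 1°. Now the lever goes back.

Run:
```python
from h import *
o5=np.array([.002,0,0])
robot.servo_line(lock(1.45,.30,1)[0]+o5,velocity=.15); robot.set_gripper(0,squeeze=15); st('closed')
for a in np.linspace(1.45,-.03,9)[1:]:
    P,o=lock(a,.30,1); robot.servo_line(P+o5,o,velocity=.12)
st('locked'); robot.hold(.2)
robot.set_gripper(.05); robot.servo_line(robot.get_obs()['tcp_pos']+[0,0,.07],velocity=.2); st()
q=tail(p[3],.35,1); robot.move_ptp(*q); st()
snap(12)
t=cv2.imread('pics/top12.png'); s=cv2.imread('pics/side12.png')
f=lambda i,a,n: cv2.resize(i[a[0]:a[0]+n,a[1]:a[1]+n],(400,400),interpolation=2)
cv2.imwrite('pics/c12.png',np.hstack([f(t,(170,230),110),f(s,(80,265),130)]))
```

```text
closed t 39.1 [0.407 0.137 0.3  ] F [ 1.1 -3.6  3.4] op 0.0175
locked t 41.77 [0.484 0.084 0.3  ] F [-3.6 -5.8  9.4] op 0.0174
 t 43.11 [0.485 0.085 0.37 ] F [-0.3  0.  -0.6] op 0.0499
 t 44.64 [ 0.529 -0.325  0.35 ] F [ 0.2 -0.5  0.3] op 0.0499
```

View pics/c12.png

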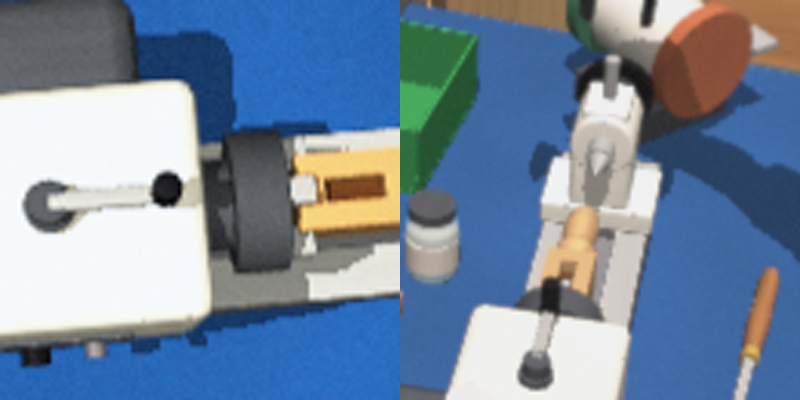

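Run:
```python
from h import *
st()
print(proj('side',[.529,-.325,.35]),proj('top',[.529,-.325,.35]))
cv2.imwrite('pics/c13.png',np.hstack([cv2.resize(cv2.imread('pics/side12.png'),(400,300)),cv2.resize(cv2.imread('pics/top12.png'),(400,300))]))
```

```text
t 44.74 [ 0.53  -0.325  0.35 ] F [ 0.2  0.2 -0.1] op 0.0498
[[335.45449184  85.54366769]] [[469.79295081 202.43078141]]
```

View pics/c13.png

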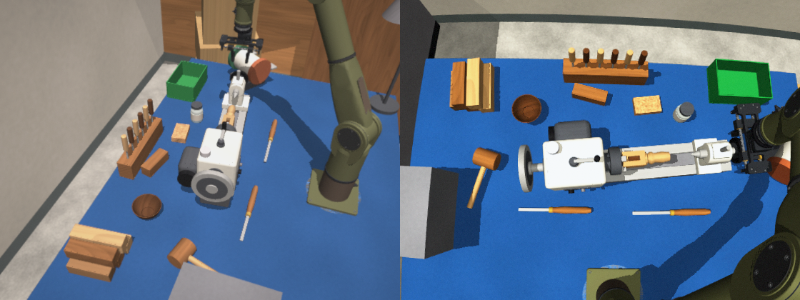

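The lever is back at its first pixel position: grip at (275.9,221.7), against (276,222.1) at the start. The mortise is up and the arm is above the post. Descend, grip and slide.

Run:
```python
from h import *
robot.servo_line(tail(p[3],.266,1)[0],velocity=.15); st()
robot.set_gripper(0,squeeze=20); st('closed')
robot.servo_line(tail(.004,.266,1)[0],velocity=.06); st()
for d in(0,-.002,-.004,-.006,-.008):
    robot.servo_line(tail(d,.266,1)[0],velocity=.02); st(d)
    if robot.get_obs()['contact_force']@ey<-18: break
robot.hold(.2); st()
```

```text
t 45.45 [ 0.529 -0.327  0.267] F [ 0.   0.1 -0.2] op 0.05
closed t 46.07 [ 0.53  -0.327  0.266] F [ 5.1 -0.7 -1.9] op 0.0151
 t 47.47 [ 0.522 -0.254  0.266] F [ 6.9 -3.7 -3.5] op 0.0153
0 t 47.82 [ 0.522 -0.25   0.266] F [ 7.  -3.3 -4.2] op 0.0157
-0.002 t 48.07 [ 0.521 -0.248  0.266] F [ 6.6 -4.5 -4.8] op 0.0153
-0.004 t 48.32 [ 0.521 -0.248  0.266] F [ 8.4 -6.9 -6.8] op 0.0153
-0.006 t 48.57 [ 0.521 -0.248  0.266] F [  9.  -11.4  -9. ] op 0.0149
-0.008 t 48.82 [ 0.521 -0.248  0.266] F [ 10.7 -14.4 -11.6] op 0.0155
 t 49.02 [ 0.522 -0.248  0.266] F [ 11.9 -14.2 -10.5] op 0.0154
```

The stop is felt: y holds at −0.248 (predicted −0.2483) while the force rises. Relax, release, retreat and check.

Run:
```python
from h import *
robot.servo_line(tail(-.003,.266,1)[0],velocity=.03); st()
robot.set_gripper(.06); st()
robot.servo_line(robot.get_obs()['tcp_pos']+[0,0,.1],velocity=.2)
robot.servo_line(robot.get_obs()['tcp_pos']+[-.12,-.1,.02],velocity=.25); st()
snap(14)
t=cv2.imread('pics/top14.png'); s=cv2.imread('pics/side14.png')
for x in(336,340):print(x,[(y,*map(int,t[y,x])) for y in list(range(208,214))+list(range(229,236))])
cv2.imwrite('pics/c14.png',np.hstack([cv2.resize(t[160:280,180:480],(800,320),interpolation=2)]))
cv2.imwrite('pics/c15.png',np.hstack([cv2.resize(t,(400,300)),cv2.resize(s,(400,300))]))
```

```text
t 49.33 [ 0.521 -0.248  0.266] F [ 7.9 -4.8 -4.2] op 0.0148
 t 50.12 [ 0.519 -0.245  0.266] F [0.4 0.6 0.1] op 0.0599
 t 51.56 [ 0.4   -0.344  0.384] F [-0.6  0.3 -0.7] op 0.06
336 [(208, 222, 230, 231), (209, 223, 230, 230), (210, 187, 220, 237), (211, 135, 212, 245), (212, 123, 209, 246), (213, 122, 208, 246), (229, 124, 209, 247), (230, 123, 206, 245), (231, 83, 146, 196), (232, 42, 76, 108), (233, 60, 84, 107), (234, 90, 96, 102), (235, 98, 96, 98)]
340 [(208, 221, 228, 230), (209, 221, 228, 229), (210, 175, 216, 237), (211, 119, 207, 245), (212, 123, 208, 245), (213, 124, 210, 246), (229, 127, 211, 247), (230, 97, 171, 225), (231, 62, 109, 148), (232, 41, 74, 105), (233, 76, 92, 105), (234, 92, 92, 96), (235, 98, 95, 96)]
```

View pics/c14.png

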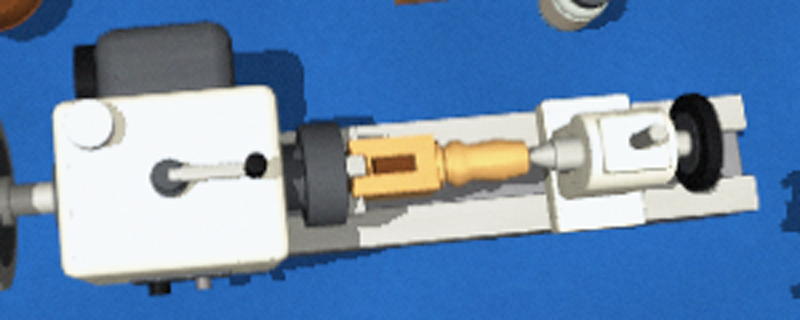

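View pics/c15.png

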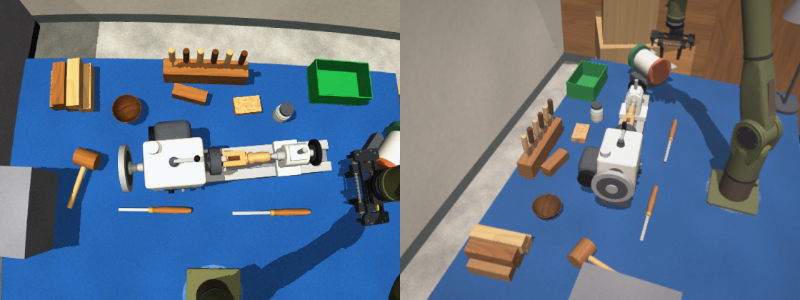

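Final views: lever locked, mortise up, tailstock point seated in the leg's end, bystanders where they were, and the arm clear. Handing in.

```bash
python3 -c "
from station import robot
robot.sign_off(); print(robot.get_obs()['t'])"
```

```text
the job is handed in; nothing more can be done
the job is handed in; nothing more can be done
```

The job is done and handed in at about 51.6 s of the 72 s allowed; sign-off gives no verdict.

**What I did**
- **Lock:** I swung the lever to released, turned the wheel, then swung the lever back to locked.
- **Wheel:** It took five grasps. The mortise started about 30° off straight down, so I finished with a measured turn and a 3° correction.
- **Tailstock:** I slid it by its post until it met the stop.

**Last checks**
- **Lever:** Just after locking, its grip was within about half a pixel of where it started, and the final picture shows it unmoved.
- **Mortise:** It is upright to within about 1–2° in the final top view, against a limit of 6°. The estimates disagreed by a few degrees before the correction (the corner fit read further off than the visible-face measurement), and I used the visible face.
- **Tailstock:** The post stopped at y −0.248 against a predicted home of −0.2483. The force rose without further movement, and the point is seated in the leg's end.
- **Other things:** The bystanders look unmoved by eye in the full views; I did not measure them. The arm stood clear of everything, with only about 1 N (noise) on the force reading.

No check failed.

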